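# Tighten the draw tester's window ring with the pin spanner

## Robot

A 6-joint arm with a two-finger parallel gripper is mounted at the origin on the work surface. World frame = base frame: x ahead of the robot, y to its left, z up, the work surface at z = 0. Lengths are in m, angles in rad, forces in N, time in s.
With the tool pointing down it reaches from about 0.35 to 0.975 m from the base axis. Payload 4.9 kg.
Tool frame: the origin (TCP) lies on the centre line of the jaws, within the pads' length; the fingertips stand 25 mm ahead of it and the grasp point (between the pads) lies 6 mm ahead of it; y points along the fingers, x is the direction in which the jaws open and shut, and the axes are right-handed (so a half turn about y gives the same grasp; the last joint's range is limited). The gripper opens to 85 mm and grips with 20 to 120 N. Pads are 22 mm wide; open, the fingers measure 114 mm over their backs; the gripper's body (76 mm by 85 mm) begins 54 mm behind the grasp point. The pads swing forward as they close: fully open they stand 13 mm farther back than shut.
Start: joints at [1.173, 0.053, 1.613, -0, 1.476, -0.119], TCP at [0.172, 0.601, 0.256] pointing down, gripper open.
Joint ranges: [-3.01, 3.01], [-1.01, 2.22], [0.06, 2.58], [-1.02, 4.17], [0.09, 2.62], [-3.14, 3.14]. Speed limits (rad/s): [2.57, 2.57, 3.14, 3.14, 3.14, 3.14].

## Interface

Orientations are given as a 3x3 rotation matrix whose columns are the frame's x, y, z axes.
In Python, from rig import manip, move_gripper, imaging gives the robot as it stands. Calls block until the motion is done:
- manip.goto(position, orientation): joint-space move of the TCP to a pose.
- manip.move_straight(position, rotation=None, rate=0.15, guard=None): straight line of the TCP; rotation=None keeps the orientation; rate is the mean speed in m/s. With guard (N) it stops when the force on the tool has changed by that much, and returns True; else False.
- manip.goto_joints(angles): joint-space move.
- move_gripper(opening, squeeze=None): finger opening in m; squeeze is the grip in N (None keeps the last); returns when the fingers have stopped.
- manip.wait(seconds).
- manip.ik(position, orientation): joint angles nearest the present ones, or None.
- manip.sense(): the state.
- imaging.get_image(name): name is "side" or "top" or "wrist"; returns a dict with "color" (400x640x3 uint8, blue, green, red), "fx", "fy", "cx", "cy" (pixels), "rvec" (rotation vector, rad) and "tvec" (3), from world to camera coordinates, as OpenCV has them; the wrist camera has in their place "hand_eye" (4x4, takes a point from camera to tool coordinates, whose origin is the TCP and whose axes are the tool frame's). Camera axes: x right, y down, z forward; pixel columns grow to the right and rows downward; lengths in m; the calibration is good to about 2 mm. A picture is of the moment at which its call begins: read the wrist's pose just before it. There is no depth.
A pose or a line that the arm cannot do raises manip.IKError and nothing moves.
- manip.job_done(): hands the job in, once; it reports no verdict.
The state is a dict: "clock": time; "joint_positions": joint angles; "joint_vel": joint speeds; "effort": joint torques, N m; "position": TCP position; "tool_rot": TCP orientation; "ft_force": force on the tool from outside, world axes, zero at the start; "ft_torque": the same for the moment, N m; "width": finger opening in m.
Only numpy, scipy, OpenCV 4.12 (cv2) and the standard library are available. Lean on these libraries where they do the work, as an engineer would, in place of code of your own. Each camera call takes 0.05 s, during which the arm holds its last target. There are 200 camera calls.

## Task

Take the pin spanner from its stand, seat both of its pins in the two holes of the brass ring on the draw tester, and only then turn the ring clockwise until it is fully tight against its stop. Press and turn gently, never forcing the ring or touching the tester with the gripper, and then stand the spanner back in its stand, pins in the slot. Leave the mould, the cup and the blade alone.

Things in the scene. Friction and masses are not known exactly. Their poses are not given: they have to be found in the camera images.
- tester: Draw tester: white machine 190 (x) x 160 (y) x 70 mm, bolted down; origin under its centre, z up, dark display on its -x front. On top, a brass ring holds a round window. The line through the ring's two holes makes the angle (joint ring + c) with the tester's x axis, anticlockwise from above; c, -0.4 to 0.4 rad, differs each time and is not reported: find the holes by eye or by feel.
- ring_face (a point): Centre of the brass ring at the height of its upper face, 84 mm above the table; fixed to the tester with the tester's axes, it does not turn with the ring. Ring: outer diameter 88, inner 44, 10 mm thick; the window inside lies 3 mm below the face. Two opposite holes, 11 mm wide, 10 mm deep, each 33 mm from the centre.
- ring (a joint): How far the ring is unscrewed, rad: 0 = fully tight against a hard stop, starts at 0.5 to 0.7, grows anticlockwise seen from above (tighten clockwise). It takes about 0.22 N m to turn, stays where it is left and does not sink as it turns. Pins rubbing lightly on its face (under 10 N) do not turn it.
- spanner: Pin spanner, 0.22 kg: flat steel bar 86 (x) x 26 (y) x 9 mm; two 7 mm pins with tapered tips point 8 mm down at x = +33 and -33 mm; upright red handle in the middle, 30 (x) x 14 (y) mm, from 9 to 75 mm above the bar's underside, to grip across its 14 mm. Origin: centre of the bar's underside; z up. Either pin fits either hole; fully seated, the bar lies on the ring's face.
- pin_a (a point): Tip of the spanner's pin at its x = +33 mm, 8 mm below the bar's underside.
- pin_b (a point): Tip of the spanner's pin at its x = -33 mm, 8 mm below the bar's underside.
- stand_top (a point): Centre of the top of the spanner's fixed dark wooden stand, a block 120 (x) x 60 (y) x 30 mm, 30 mm above the table; axes of the stand. A slot 84 (x) x 18 (y) mm, 18 mm deep, takes both pins; the bar, along the stand's x either way round, rests on the block's top, the spanner's origin at this point.
- mould: Loose blue cigar mould with nine cigars, 110 x 240 x 39 mm, origin at the centre of its underside. Leave it alone.
- paste_cup: Loose white cup, 66 mm wide, 55 mm high, origin at the centre of its underside. Leave it alone.
- blade: Loose flat steel leaf-cutting blade, 75 x 150 x 5 mm, origin on its underside. Leave it alone.
Mind the look-alikes: they are no part of the job. Leave any pink look-alike of the part that bears stand_top alone. Leave any pink look-alike of the spanner alone.

How it is judged:
By the outcome, as a careful person would: the job done as asked, in the order asked, and still so for the second after the job is handed in, with the robot touching nothing.
It also fails if it takes over 72 s, if anything falls off the work surface, if the arm or the gripper's body presses on something with over 40 N, if the wrist force passes 120 N, or if a joint passes its speed limit or range.

## Working session

There is one attempt and no reset: what is moved stays moved. The work goes in short steps, each a Python script; the robot and the scene stay as the last script left them, time stands still between calls to the robot, and variables do not carry over. Pictures are saved under pics/ and viewed, about 8 in all and at most 12, crops included, and the job is handed in when it is done.

```bash
ls; mkdir -p pics
cat > h.py <<'E'
import numpy as np, cv2
from rig import manip, move_gripper, imaging
def snap(name, out=None):
    s=manip.sense(); im=imaging.get_image(name)
    K=np.array([[im['fx'],0,im['cx']],[0,im['fy'],im['cy']],[0,0,1]])
    if name=='wrist':
        H=np.array(im['hand_eye']); T=np.eye(4); T[:3,:3]=s['tool_rot']; T[:3,3]=s['position']
        M=T@H; R=M[:3,:3]; c=M[:3,3]
    else:
        Rc=cv2.Rodrigues(np.array(im['rvec'],float))[0]; R=Rc.T; c=-Rc.T@np.array(im['tvec']).ravel()
    if out: cv2.imwrite('pics/'+out,im['color'])
    return im['color'],K,R,c
def cast(px,K,R,c,z):
    px=np.atleast_2d(np.array(px,float)); d=np.c_[px,np.ones(len(px))]@np.linalg.inv(K).T@R.T
    return c+d*((z-c[2])/d[:,2])[:,None]
def proj(P,K,R,c):
    q=(np.atleast_2d(P)-c)@R@K.T; return q[:,:2]/q[:,2:]
def down(a):  # tool x (jaw direction) at angle a, pointing down
    x=np.array([np.cos(a),np.sin(a),0]); z=np.array([0,0,-1.]); return np.c_[x,np.cross(z,x),z]
E
python3 - <<'E'
from h import *
s=manip.sense();print(s['clock'],s['tool_rot'],s['ft_force'])
for n in('top','side'):
    _,K,R,c=snap(n,n+'0.png');print(n,c,K[0,0])
E
```

```text
pics
0.0 [[ 2.75237905e-01 -8.51063443e-04 -9.61375770e-01]
 [ 9.61373845e-01 -1.94464597e-03  2.75239075e-01]
 [-2.10378143e-03 -9.99997747e-01  2.82949852e-04]] [ 0.92064116  0.58518015 -0.38958801]
top [0.41717186 0.06099746 1.16924559] 448.53496689027236
side [ 0.4304887  -0.81434192  0.79994141] 433.5721972777121
```

Run:
```python
s=open('h.py').read()
i=s.index('    x=np.array([np.cos')
s=s[:i]+"    x=np.array([np.cos(a),np.sin(a),0]); y=np.array([0,0,-1.]); return np.c_[x,y,np.cross(x,y)]\n"
s=s.replace("pointing down\n","tool y pointing down\n")
open('h.py','w').write(s)
```

```text
(no output)
```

View pics/top0.png

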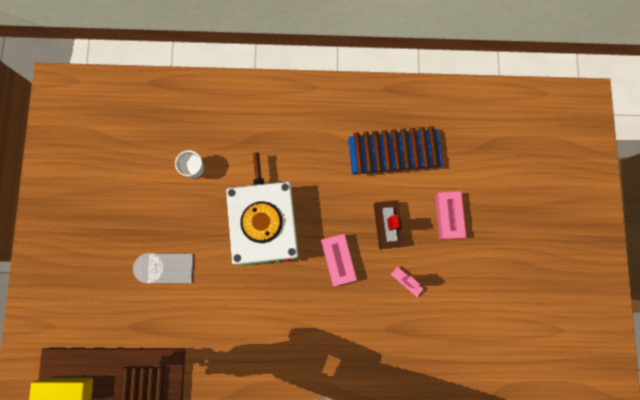

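View pics/side0.png

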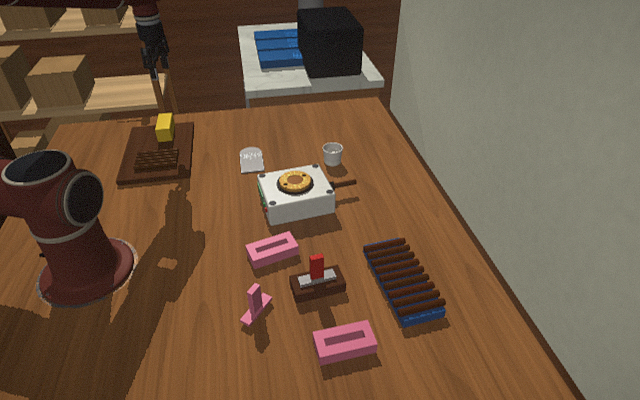

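Run:
```python
from h import *
im,K,R,c=snap('top')
print('ring',cast([261,222],K,R,c,.084),'spanner',cast([392,224],K,R,c,.035))
cc=cast([[228,188],[289,183],[297,261],[233,264]],K,R,c,.07);print('tester',cc, cc.mean(0))
print('stand',cast([[376,203],[398,201],[402,246],[380,249]],K,R,c,.03))
w=imaging.get_image('wrist');print(np.round(w['hand_eye'],3),w['fx'])
# move above the tester, see with wrist
He=np.array(w['hand_eye'])
ring=cast([261,222],K,R,c,.084)[0]
O=down(1.57)
for a in (1.57,-1.57,0):
    O=down(a); off=O@He[:3,3]; zc=O@He[:3,2]; print(a,off,zc)
    t=(.30-0.084+off[2])/-zc[2]; hit=off+zc*t  # point seen by the image centre relative to TCP
    p=np.array([ring[0]-hit[0],ring[1]-hit[1],.30]); print(p, manip.ik(p,O))
```

```text
ring [[0.53685944 0.1643602  0.084     ]] spanner [[ 0.54249305 -0.16473079  0.035     ]]
tester [[0.62167751 0.24975389 0.07      ]
 [0.63721144 0.09933158 0.07      ]
 [0.44464996 0.07560743 0.07      ]
 [0.4354844  0.22969794 0.07      ]] [0.53475583 0.16359771 0.07      ]
stand [[ 0.59691708 -0.12482157  0.03      ]
 [ 0.60317577 -0.18216012  0.03      ]
 [ 0.48704944 -0.19066711  0.03      ]
 [ 0.47864223 -0.13415558  0.03      ]]
[[ 1.     0.001  0.001 -0.   ]
 [-0.    -0.276  0.961 -0.118]
 [ 0.001 -0.961 -0.276  0.07 ]
 [ 0.     0.     0.     1.   ]] 345.75163215947885
1.57 [-7.03526296e-02 -1.56914976e-05  1.18251962e-01] [ 2.75610883e-01  3.20510932e-04 -9.61269233e-01]
[0.51137681 0.16426444 0.3       ] [ 1.72219681e-01 -1.81003104e-01  1.76367200e+00 -4.44089210e-16
  1.55892376e+00 -1.39778032e+00]
-1.57 [0.07035252 0.00012774 0.11825196] [-2.75610022e-01 -7.59463001e-04 -9.61269233e-01]
[0.56234187 0.16449654 0.3       ] [ 1.57598697e-01 -6.20940689e-02  1.65486518e+00 -4.44089210e-16
  1.54882155e+00  1.72759870e+00]
0 [-7.17151708e-05  7.03525948e-02  1.18251962e-01] [ 5.39987137e-04 -2.75610540e-01 -9.61269233e-01]
[0.53674339 0.18984274 0.3       ] [ 2.09260569e-01 -1.02023195e-01  1.69249830e+00 -4.44089210e-16
  1.55111755e+00  2.09260569e-01]
```

Run:
```python
from h import *
w=imaging.get_image('wrist');He=np.array(w['hand_eye'])
def look(P,a,z,out,d=0.0):
    O=down(a); off=O@He[:3,3]; zc=O@He[:3,2]
    t=(z-P[2]+off[2])/-zc[2]; hit=off+zc*t
    manip.goto([P[0]-hit[0],P[1]-hit[1],z],O); manip.wait(.1)
    im,K,R,c=snap('wrist',out); np.savez('pics/'+out+'.npz',K=K,R=R,c=c)
look([.537,.164,.084],1.57,.22,'w_ring.png')
look([.5425,-.160,.03],1.57,.24,'w_sp.png')
print(manip.sense()['clock'])
a=cv2.imread('pics/w_ring.png');b=cv2.imread('pics/w_sp.png')
cv2.imwrite('pics/both.png',np.vstack([a[:, :],b])[:, :])
```

```text
3.8333
```

View pics/w_ring.png

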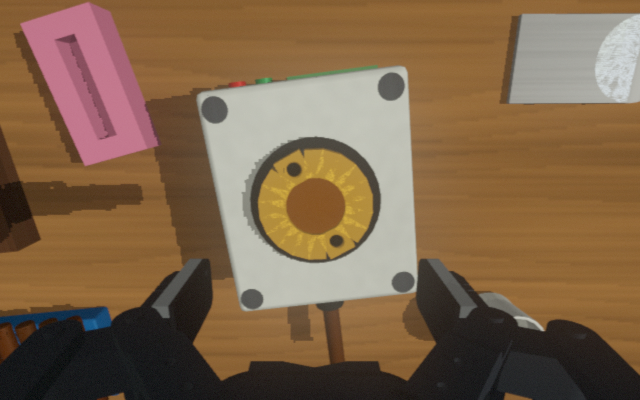

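View pics/w_sp.png

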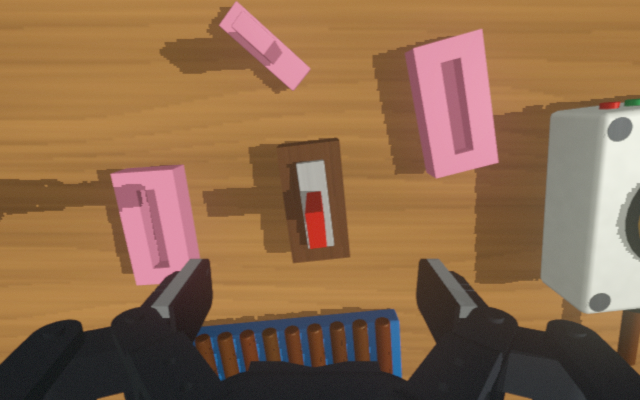

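Run:
```python
from h import *
def L(n): z=np.load('pics/'+n+'.npz'); return cv2.imread('pics/'+n),z['K'],z['R'],z['c']
im,K,R,c=L('w_ring.png')
g=cv2.cvtColor(im,cv2.COLOR_BGR2HSV)
roi=np.zeros(im.shape[:2],np.uint8); cv2.circle(roi,(316,205),80,255,-1)
brass=cv2.inRange(g,(15,100,110),(35,255,255))&roi
cs,_=cv2.findContours(brass,cv2.RETR_CCOMP,cv2.CHAIN_APPROX_NONE)
big=max(cs,key=cv2.contourArea); P=cast(cv2.convexHull(big)[:,0],K,R,c,.084)
(ctr,r)=cv2.minEnclosingCircle(P[:,:2].astype(np.float32)); print('ring mec',ctr,r)
hs=[]
dark=cv2.inRange(g,(0,0,0),(180,255,75))&roi
for k in cv2.findContours(dark,cv2.RETR_LIST,cv2.CHAIN_APPROX_NONE)[0]:
    A=cv2.contourArea(k)
    if 60<A<400:
        m=cv2.moments(k); u=(m['m10']/m['m00'],m['m01']/m['m00']); p=cast(u,K,R,c,.084)[0]; print('hole',u,A,p); hs.append(p)
hs=np.array(hs)
if len(hs)==2:
    d=hs[0]-hs[1]; print('mid',hs.mean(0),'half',np.linalg.norm(d)/2,'ang',np.arctan2(d[1],d[0]))
white=cv2.inRange(g,(0,0,150),(180,45,255)); white=cv2.morphologyEx(white,cv2.MORPH_OPEN,np.ones((5,5)))
k=max(cv2.findContours(white,cv2.RETR_EXTERNAL,cv2.CHAIN_APPROX_NONE)[0],key=cv2.contourArea)
P=cast(k[:,0],K,R,c,.07)[:,:2].astype(np.float32); print('tester',cv2.minAreaRect(P))
im,K,R,c=L('w_sp.png'); g=cv2.cvtColor(im,cv2.COLOR_BGR2HSV)
roi=np.zeros(im.shape[:2],np.uint8); roi[125:275,270:360]=255
bar=cv2.inRange(g,(0,0,100),(180,60,255))&roi; red=cv2.inRange(g,(0,150,80),(6,255,255))&roi
for n,m,z in (('bar',bar|red,.039),('redtop',red&cv2.inRange(im[:,:,2],200,255),.105)):
    k=max(cv2.findContours(m,cv2.RETR_EXTERNAL,cv2.CHAIN_APPROX_NONE)[0],key=cv2.contourArea)
    print(n,cv2.minAreaRect(cast(k[:,0],K,R,c,z)[:,:2].astype(np.float32)),cv2.boundingRect(k))
print('stand',cast([[278,147],[338,139],[349,257],[294,262]],K,R,c,.03))
S=cv2.resize(im[130:270,265:365],None,fx=4,fy=4); 
a=cv2.imread('pics/w_ring.png')[130:280,240:390]; cv2.imwrite('pics/crop.png',np.hstack([S,cv2.resize(a,(400,560))]) if 0 else S)
```

```text
ring mec (0.5398260951042175, 0.1664702296257019) 0.04569659382104874
hole (336.0625, 240.31018518518516) 72.0 [0.56804773 0.18240945 0.084     ]
hole (293.5515463917526, 169.2147766323024) 97.0 [0.51121603 0.14967625 0.084     ]
hole (371.03839441535774, 192.06457242582897) 286.5 [0.5286992  0.20820377 0.084     ]
tester ((0.5391200184822083, 0.16656988859176636), (0.18633045256137848, 0.15577596426010132), 7.245551109313965)
bar ((0.5434160232543945, -0.15722307562828064), (0.08731795102357864, 0.026542779058218002), 7.630449295043945) (296, 160, 38, 89)
redtop ((0.5528333187103271, -0.15025511384010315), (0.0016907834215089679, 0.0007872863207012415), 0.6160598993301392) (324, 240, 2, 3)
stand [[ 0.48843416 -0.19254499  0.03      ]
 [ 0.48086722 -0.13607916  0.03      ]
 [ 0.6014301  -0.12215927  0.03      ]
 [ 0.60717686 -0.17910413  0.03      ]]
```

View pics/crop.png

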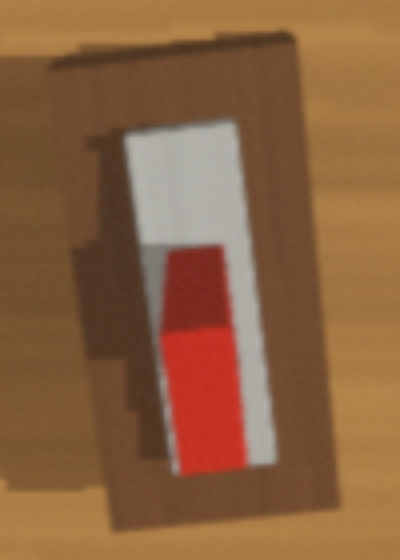

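Run:
```python
from h import *
O=down(.128+np.pi/2)
S=[.5438,-.1573]
move_gripper(.06,80)
manip.goto([*S,.16],O)
f0=manip.sense()['ft_force']
print(manip.move_straight([*S,.088],rate=.1,guard=5))
print(move_gripper(0.0,80)); s=manip.sense(); print('w',s['width'],s['position'],np.array(s['ft_force'])-f0)
print(manip.move_straight([*S,.175],rate=.12)); manip.wait(.2)
s=manip.sense(); print(s['clock'],s['width'],np.array(s['ft_force'])-f0,s['ft_torque'])
snap('wrist','lift_w.png')
im=snap('side','lift_s.png')
a=cv2.imread('pics/lift_w.png')[60:400,120:520]; b=cv2.resize(cv2.imread('pics/lift_s.png')[200:330,240:400],(400,340))
cv2.imwrite('pics/lift.png',np.hstack([a,b]))
```

```text
False
False
w 0.01311246144132758 [ 0.54425446 -0.15754368  0.08866181] [ 0.44347245 -0.23049059  2.04472786]
False
7.0667 0.013213368550716477 [ 0.38110335 -0.71694398 -3.47374105] [ 0.04873836 -0.03065635 -0.01585224]
```

View pics/lift.png

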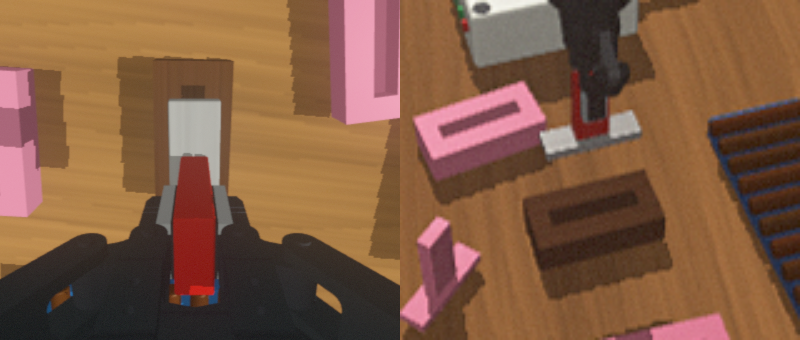

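Run:
```python
from h import *
s=manip.sense(); p=s['position']; Rt=np.array(s['tool_rot'])
im,K,R,c=snap('wrist')
g=cv2.cvtColor(im,cv2.COLOR_BGR2HSV); m=cv2.inRange(g,(0,0,110),(180,60,255)); m[:150]=0;m[235:]=0;m[:,:275]=0;m[:,355:]=0
k=max(cv2.findContours(m,cv2.RETR_EXTERNAL,cv2.CHAIN_APPROX_NONE)[0],key=cv2.contourArea)[:,0]
x0,x1=k[:,0].min(),k[:,0].max(); print(k.min(0),k.max(0))
# end edge and the two long edges at rows, tool frame
top=k[(k[:,0]>x0+8)&(k[:,0]<x1-8)]; r0=np.median(top[top[:,1]<k[:,1].min()+6][:,1])
rows=[165,185]
pts=[[(x0+x1)/2,r0]]
for r in rows:
    xs=k[k[:,1]==r][:,0]; pts.append([(xs.min()+xs.max())/2,r])
print(np.round((cast(pts,K,R,c,p[2]-.049-.0007)-p)@Rt*1000,1))
```

```text
[288 159] [340 234]
[[ 0.2 49.8 44.2]
 [ 0.2 49.7 41.2]
 [ 0.2 49.7 31.2]]
```

Run:
```python
from h import *
O=down(.522+np.pi/2)
T=np.array([.5397,.1662,0])-O@[0,0,.001]
p=manip.sense()['position']; manip.move_straight([p[0],p[1],.195],rate=.15)
manip.move_straight([T[0],T[1],.195],O,rate=.2)
manip.wait(.2); s0=manip.sense(); f0=np.array(s0['ft_force']); print(s0['clock'],s0['position'],f0,s0['ft_torque'])
manip.move_straight([T[0],T[1],.154],rate=.08)
print(manip.move_straight([T[0],T[1],.1415],rate=.02,guard=5))
s=manip.sense(); print(s['clock'],s['position'],np.array(s['ft_force'])-f0,np.array(s['ft_torque'])-s0['ft_torque'])
snap('wrist','seat_w.png'); snap('side','seat_s.png')
```

```text
9.4667 [0.54067069 0.16612676 0.19499678] [-0.49222349  0.42338167 -2.02098783] [-0.03559291  0.01427055 -0.0043259 ]
True
10.6917 [0.54044225 0.16666707 0.14260114] [ 0.15869516 -0.29671073  6.6396727 ] [0.00868879 0.0246467  0.00951492]
```

```bash
cat > turn.py <<'E'
from h import *
import sys
a0,step,n,lim=map(float,sys.argv[1:5])
s=manip.sense(); t0=s['ft_torque'][2]; C=np.array(eval(sys.argv[5])); zt=s['position'][2]
for i in range(int(n)):
    a0-=step; O=down(a0+np.pi/2); T=C-O[:,2]*.001
    manip.move_straight([T[0],T[1],zt],O,rate=.01)
    s=manip.sense(); R=s['tool_rot']
    print(round(s['clock'],2),'cmd %.3f act %.3f'%(a0,np.arctan2(R[1][0],R[0][0])-np.pi/2),'tz %.3f'%(s['ft_torque'][2]),np.round(s['ft_force'],1),round(s['position'][2],4))
    if abs(s['ft_torque'][2])>lim: print('LIMIT');break
E
python3 turn.py .522 .04 4 .4 '[.5397,.1662,0]'
```

```text
11.16 cmd 0.482 act 0.482 tz -0.092 [-0.4  0.1  1.8] 0.1427
11.41 cmd 0.442 act 0.443 tz 0.028 [ 0.7 -2.5  0.6] 0.1427
11.66 cmd 0.402 act 0.403 tz -0.041 [ 1.8 -2.9  0.4] 0.1427
11.91 cmd 0.362 act 0.363 tz 0.047 [ 2.3 -2.8  1.3] 0.1427
```

View pics/seat_s.png

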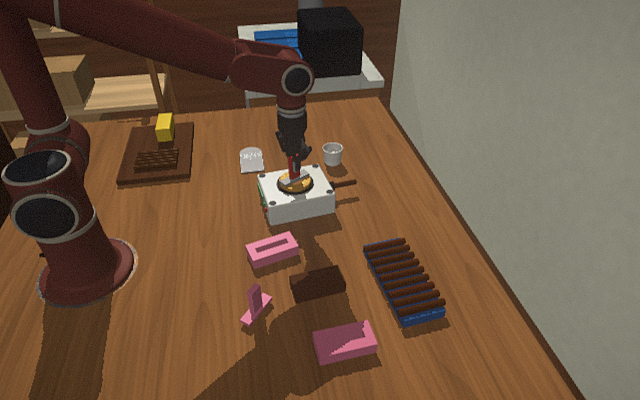

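```bash
sed -i "s/    s=manip.sense(); R=s/    manip.wait(.2); s=manip.sense(); R=s/; s/zt=s\['position'\]\[2\]/zt=.1425/" turn.py
python3 turn.py .362 .04 5 .4 '[.5397,.1662,0]'
python3 -c "
from h import *
snap('wrist','turn_w.png')
a=cv2.imread('pics/seat_w.png')[60:400,120:520];b=cv2.imread('pics/turn_w.png')[60:400,120:520];cv2.imwrite('pics/cmp.png',np.hstack([a,b]))"
```

```text
12.36 cmd 0.322 act 0.323 tz 0.067 [ 1.  -4.7  1.2] 0.1427
12.81 cmd 0.282 act 0.283 tz 0.001 [ 2.  -4.   2.7] 0.1427
13.26 cmd 0.242 act 0.244 tz 0.041 [ 1.4 -4.8  2.6] 0.1427
13.71 cmd 0.202 act 0.204 tz 0.065 [ 1.8 -5.4  2.1] 0.1427
14.16 cmd 0.162 act 0.164 tz 0.087 [ 2.  -4.7  1.7] 0.1427
```

View pics/cmp.png

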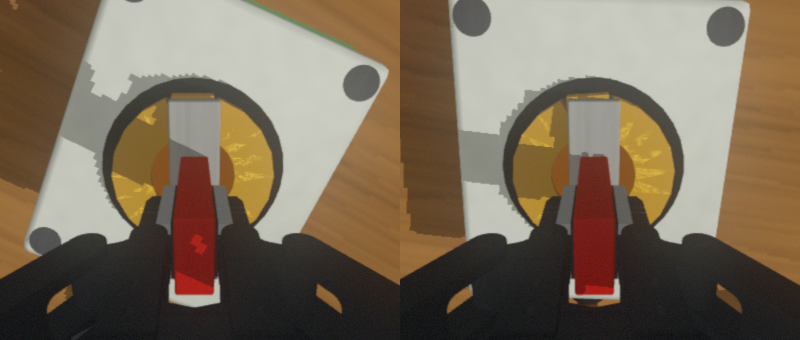

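```bash
python3 turn.py .162 .03 14 .35 '[.5397,.1662,0]'
```

```text
14.66 cmd 0.132 act 0.134 tz 0.107 [ 1.5 -4.5  2.3] 0.1426
15.11 cmd 0.102 act 0.104 tz 0.080 [ 2.9 -4.   1.6] 0.1426
15.56 cmd 0.072 act 0.074 tz 0.062 [ 2.  -4.7  2.8] 0.1427
16.01 cmd 0.042 act 0.044 tz -0.012 [ 3.1 -5.1  2.3] 0.1426
16.46 cmd 0.012 act 0.014 tz 0.056 [ 2.7 -5.   1.2] 0.1427
16.91 cmd -0.018 act -0.016 tz 0.075 [ 1.5 -4.3  2.6] 0.1426
17.36 cmd -0.048 act -0.046 tz 0.063 [ 2.7 -5.3  1.9] 0.1427
17.81 cmd -0.078 act -0.076 tz 0.004 [ 2.  -4.6  2.8] 0.1427
18.26 cmd -0.108 act -0.106 tz 0.070 [ 1.4 -5.2  2.4] 0.1426
18.71 cmd -0.138 act -0.135 tz 0.478 [ 2.2 -5.5  2.4] 0.1427
LIMIT
```

```bash
python3 turn.py -.138 -.022 1 9 '[.5397,.1662,0]'
python3 - <<'E'
from h import *
s=manip.sense(); p=s['position']; f0=np.array(s['ft_force'])
print('g',manip.move_straight([p[0],p[1],.165],rate=.04,guard=12)); s=manip.sense(); print(s['position'],s['ft_force'],s['ft_torque'])
manip.move_straight([p[0],p[1],.195],rate=.15)
O=down(.128+np.pi/2); S=np.array([.5440,-.1574])
manip.move_straight([*S,.195],O,rate=.2)
manip.move_straight([*S,.105],rate=.12); manip.wait(.1)
print('touch',manip.move_straight([*S,.0882],rate=.03,guard=4))
s=manip.sense(); print(s['clock'],s['position'],s['ft_force'],s['ft_torque'],s['width'])
snap('side','put_s.png'); cv2.imwrite('pics/put.png',cv2.resize(cv2.imread('pics/put_s.png')[150:350,200:440],(720,600)))
E
```

```text
19.16 cmd -0.116 act -0.116 tz 0.208 [ 2.  -4.6  2.4] 0.1427
g False
[0.54060286 0.16643516 0.16507221] [-0.1847942   0.16053095 -2.5991454 ] [-0.06205761  0.02971573 -0.02014643]
touch True
23.525 [ 0.54356604 -0.15731382  0.08867594] [ 0.23260444 -0.77349733  4.98715661] [ 0.0390842  -0.03929807  0.03325853] 0.013359039296086325
```

View pics/put.png

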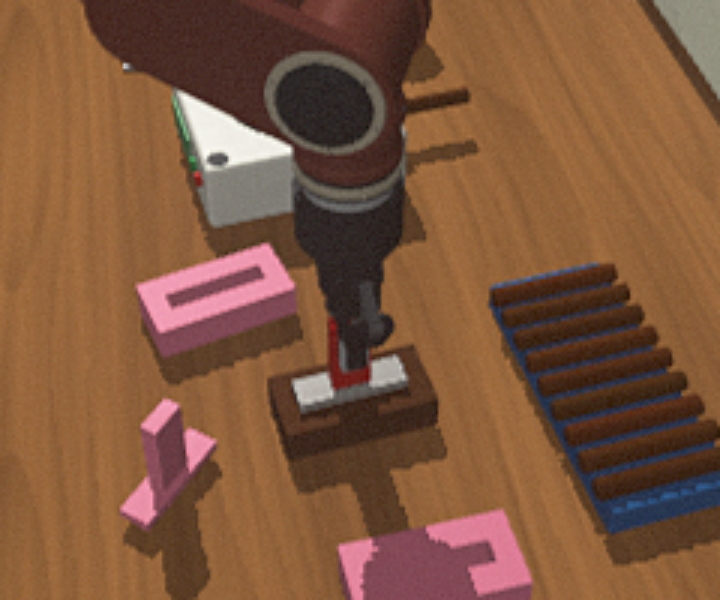

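Run:
```python
from h import *
move_gripper(.06); p=manip.sense()['position']
manip.move_straight([p[0],p[1],.20],rate=.12)
O=down(1.57)
manip.goto([.5114+.01,-.160,.25],O); manip.wait(.1); b,*_=snap('wrist','end_sp.png')
manip.goto([.523,.164,.25],O); manip.wait(.1)
im,K,R,c=snap('wrist','end_ring.png')
g=cv2.cvtColor(im,cv2.COLOR_BGR2HSV); u=proj([.5397,.1662,.084],K,R,c)[0]
roi=np.zeros(im.shape[:2],np.uint8); cv2.circle(roi,tuple(int(v) for v in u),52,255,-1)
dark=cv2.inRange(g,(0,0,0),(180,255,75))&roi; hs=[]
for k in cv2.findContours(dark,cv2.RETR_EXTERNAL,cv2.CHAIN_APPROX_NONE)[0]:
    if cv2.contourArea(k)>30:
        q=cast(k[:,0].mean(0),K,R,c,.084)[0]; hs.append(q); print(k[:,0].mean(0),cv2.contourArea(k),q)
if len(hs)==2: d=hs[0]-hs[1]; print('ang',np.arctan2(d[1],d[0]),np.linalg.norm(d)/2)
print(manip.sense()['clock'])
cv2.imwrite('pics/end.png',np.hstack([b[80:320,180:460],im[80:320,180:460]]))
```

```text
[315.7826087  243.56521739] 46.5 [0.57243364 0.16450428 0.084     ]
[319.2962963  170.37037037] 64.5 [0.5067783  0.16745374 0.084     ]
ang -0.04489323062007348 0.032860776756412254
27.0417
```

View pics/end.png

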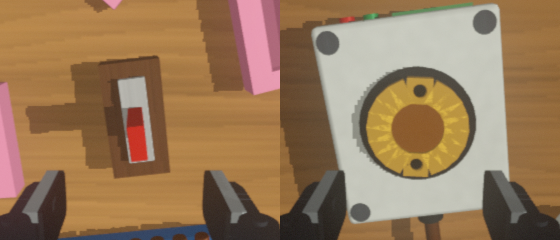

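```bash
python3 -c "
from h import *
manip.job_done(); print(manip.sense()['clock'])"
```

```text
the job is handed in; nothing more can be done
the job is handed in; nothing more can be done
```

I took the spanner from its stand, seated both pins in the ring, turned the ring clockwise to its stop, and stood the spanner back with its pins in the slot. I handed the job in at about 27 s on the robot's clock.

- **Seating:** the bar came to rest at the height expected for lying on the ring's face (tool at 142.6 mm), with about 6.6 N of contact force.
- **Tightening:** the torque readings stayed at about 0.1 N m or less, then jumped to 0.48 N m at the stop. I backed off slightly before lifting.
- **Ring, last picture:** the line through the holes moved from 0.522 to -0.045 rad. That is 0.57 rad clockwise, within the expected 0.5–0.7.
- **Spanner, last picture:** it is upright in the slot of the brown stand. The release height matched the pick-up height to within 0.1 mm.
- **Other objects:** I never moved towards the mould, cup, blade or pink look-alikes. I did not measure their positions again at the end.

Two readings did not quite agree:
- **Turning torque:** it read 0.05–0.1 N m, less than the stated 0.22. I took those readings after a short pause, so the load may have relaxed.
- **Lag:** the ring ended about 0.09 rad behind the spanner's furthest angle. Pin clearance accounts for about 0.06 rad. I put the rest down to give in the grip.

I judged the ring tight from the torque jump and the total turn; I did not turn it a second time to confirm.

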